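# Open the last quarter-turn cam on an instrument's access panel

### The job

In the electronics teaching lab, one of the two red cam fasteners on the instrument's clear access panel is still shut. Take the orange screwdriver from the wooden rack, use it to turn that fastener a quarter turn counterclockwise (seen from above) so that the panel is free, and stand the screwdriver back upright in its own hole in the rack. Leave the other fastener open and leave the blue nut driver alone.

Things in the scene. Friction and masses are not known exactly. Their poses are not given: they have to be found in the camera images.
- driver_mid (a point): Orange screwdriver, 137 mm long, 130 g, upright, blade down in a rack hole. Point: middle of its square handle (26 x 26 mm along x and y, 70 mm tall); z up. Below it: top of a round guard disc (56 mm wide, 5 mm thick) 35 mm down, disc's underside (rests on the rack) 40, blade tip 102. Shank 16 mm; lowest 20 mm a flat blade, 24 mm wide along y, 4 mm thick along x.
- rack: Fixed wooden block 70 x 200 x 70 mm high, origin under its centre, long axis y. Two square 32 mm holes with 3 mm lead-in, right through, at y = -60 and +60 mm; one holds the orange screwdriver, the other the blue nut driver. The screwdriver goes in at any yaw.
- latch_slot (a point): Shut fastener on the grey instrument (200 x 290 mm, top 60 mm above the bench): red wing 64 x 20 mm, steel head, turns about the vertical through this point, the centre of the slot's floor. Slot along y (the wing's length), 40 mm long, ends open, 7 mm wide, from 8 mm up flaring to 19 mm at the mouth 14 mm up. Axes turn with it. Shut, the wing lies across the clear panel's edge.
- latch (a joint): Angle of the shut fastener, rad: 0 shut (starts at 0 to 0.2), grows counterclockwise seen from above, 1.57 open (wing along the panel's edge), stop at 1.75. Turns with light friction (0.06 N m) and stays where it is left. The 4 mm blade has about 8 degrees of play each way in the 7 mm slot before it drives the fastener.
- latch2 (a joint): Angle of the twin fastener on the panel's opposite edge, 196 mm away, already open (starts at 1.45 to 1.65); same meaning.
- nutdriver_mid (a point): Middle of the handle of the blue nut driver, a bystander in the rack's other hole; same handle and disc as the screwdriver, but blue, with a round socket tip. Both tools top out 145 mm above the bench in the rack.
There are look-alikes about, which are no part of the job. Of the things shaped like the part that bears driver_mid, the orange one is meant.

How it is judged:
On the way:
1. the shut fastener has been turned past 65 degrees with the screwdriver upright in its slot (value of joint latch above 1.13 rad and horizontal distance between driver_mid and latch_slot below 0.025 m and distance between driver_mid and latch_slot below 0.118 m and angle between driver_mid's own z axis and vertical below 0.26 rad), for 0.1 s.
At the end, for the whole second after the job is handed in: Both fasteners are open (beyond 1.13 rad, 65 degrees), and the screwdriver stands released in the rack hole it came from, its handle's middle within 20 mm of where it started and upright within 10 degrees (value of joint each of latch, latch2 above 1.13 rad and distance of driver_mid from where it was at the start of the episode below 0.02 m and angle between driver_mid's own z axis and vertical below 0.17 rad); the robot touches nothing.
It fails at once if the blue nut driver is moved by more than 30 mm (distance of nutdriver_mid from where it was at the start of the episode above 0.03 m).
It also fails if it takes over 54 s, if anything falls off the work surface, if the arm or the gripper's body presses on something with over 40 N, if the wrist force passes 120 N, or if a joint passes its speed limit or range.

### The arm

A 6-joint arm with a two-finger parallel gripper is mounted at the origin on the work surface. World frame = base frame: x ahead of the robot, y to its left, z up, the work surface at z = 0. Lengths are in m, angles in rad, forces in N, time in s.
With the tool pointing down it reaches from about 0.3 to 0.825 m from the base axis. Payload 5.4 kg.
Tool frame: the origin (TCP) lies midway between the tips of the shut fingers; the grasp point (between the pads) lies 19 mm behind it; z points along the fingers, y is the line along which they close (so a half turn about z gives the same grasp; the last joint's range is limited). The gripper opens to 92 mm and grips with 3 to 60 N. Pads are 20 mm wide; open, the fingers measure 128 mm over their backs; the gripper's body (75 mm by 189 mm) begins 69 mm behind the grasp point.
Start: joints at [1.018, 0.158, 1.597, -0, 1.386, -0.21], TCP at [0.193, 0.542, 0.178] pointing down, gripper open.
Joint ranges: [-2.91, 2.91], [-0.94, 2.29], [0.18, 2.7], [-1.29, 4.43], [0.17, 2.64], [-3, 3]. Speed limits (rad/s): [2.57, 2.57, 3.14, 3.14, 3.14, 3.14].

### API

Orientations are given as a unit quaternion [x, y, z, w].
In Python, from bench import read_state, get_image, sign_off gives the robot as it stands.
- The arm moves only by the shell command python3 -m pendant 'ROWS' [FORCE]. ROWS is text: rows parted by semicolons, each of 5 numbers parted by spaces: the closure, from -1 (fully open) to 1 (shut), then the shift along the world's x, y, z normalised to -1 to 1, where 1 is 250 mm, then the turn about the world's z normalised to -1 to 1, where 1 is 45 degrees. In form: hand tx ty tz roll; .... A call has 1 to 8 rows; each row is the pose to reach, as a shift and turn from the pose commanded when the call began; what a row does not reach only later rows make up. A row lasts 1/8 s, in which the tool goes at most 62.5 mm and 10.7 degrees, less where a joint would pass 70% of its speed; a pose out of reach is approached as far as the arm can. A call with a number of a shift or a turn outside -1 to 1 is refused whole. A call with a gripper value outside its range is refused whole. The fingers move at their own pace and stop on an object; FORCE is the grip in N (left out, the last holds). Time passes only in rows, so rows that repeat a pose let the fingers close. It gives the time, the measured TCP pose, the force, the opening and the grip force at its end, in the units of the state.
- read_state(): the state, without advancing time (a new reading comes with each control period).
- get_image(name): name is "scene" or "top"; returns a dict with "image" (384x512x3 uint8, red, green, blue), "fx", "fy", "cx", "cy" (pixels), "k1" (the pictures are not rectified: a ray, as slopes to the right and down, at radius r is drawn at 1 + k1 r^2 times it, then the intrinsics apply), "rvec" (rotation vector, rad) and "tvec" (3), from world to camera coordinates, as OpenCV has them. Camera axes: x right, y down, z forward; pixel columns grow to the right and rows downward; lengths in m; the calibration is good to about 2 mm. A picture is of the moment at which its call begins. There is no depth.
- sign_off(): hands the job in; it is judged then, once.
The state is a dict: "clock": time; "qpos": joint angles; "joint_vel": joint speeds; "joint_torque": joint torques, N m; "tcp_pos": TCP position; "orientation": TCP orientation; "ft_force": force on the tool from outside, world axes, zero at the start; "ft_torque": the same for the moment, N m; "gripper_width": opening from 0.0 (shut) to 1.0 (fully open); "finger_force": force on a finger pad.
Only numpy, scipy, OpenCV 4.12 (cv2) and the standard library are available. Lean on these libraries where they do the work, as an engineer would, in place of code of your own. Each camera call takes 0.05 s, during which the arm holds its last target. There are 200 camera calls.

## Working session

There is one attempt and no reset: what is moved stays moved. The work goes in short steps, Python scripts to look and compute and a shell command to move; the robot and the scene stay as the last step left them, time stands still between calls to the robot, and variables do not carry over. Pictures are saved under pics/ and viewed, at most 12 in all, crops included, and the job is handed in when it is done.

```bash
mkdir -p pics; cat > h.py <<'E'
import numpy as np, cv2
from bench import *
def K(d): return np.array([[d["fx"],0,d["cx"]],[0,d["fy"],d["cy"]],[0,0,1.]]), np.array([d["k1"],0,0,0,0.])
def ray(d,u,v):
    k,D=K(d); p=cv2.undistortPoints(np.array([[[u,v]]],float),k,D).ravel()
    R,_=cv2.Rodrigues(np.array(d["rvec"],float)); c=-R.T@np.array(d["tvec"],float)
    return c,R.T@np.array([p[0],p[1],1.])
def atz(d,u,v,z):
    c,r=ray(d,u,v); return c+r*(z-c[2])/r[2]
def proj(d,P):
    k,D=K(d); return cv2.projectPoints(np.array(P,float).reshape(-1,1,3),np.array(d["rvec"],float),np.array(d["tvec"],float),k,D)[0].reshape(-1,2)
def save(d,n,box=None,s=1.5):
    im=cv2.cvtColor(d["image"],cv2.COLOR_RGB2BGR)
    if box: im=im[box[1]:box[3],box[0]:box[2]]
    cv2.imwrite(n,cv2.resize(im,None,fx=s,fy=s,interpolation=cv2.INTER_CUBIC))
E
python3 - <<'E'
from h import *
import pickle
for n in("scene","top"):
    d=get_image(n); save(d,f"pics/{n}0.png"); pickle.dump(d,open(n+"0.pkl","wb"))
    print(n,ray(d,256,192)[0])
E
```

```text
scene [ 0.94471961 -0.61683069  0.68127078]
top [0.354237   0.01069528 0.83824357]
```

View pics/top0.png

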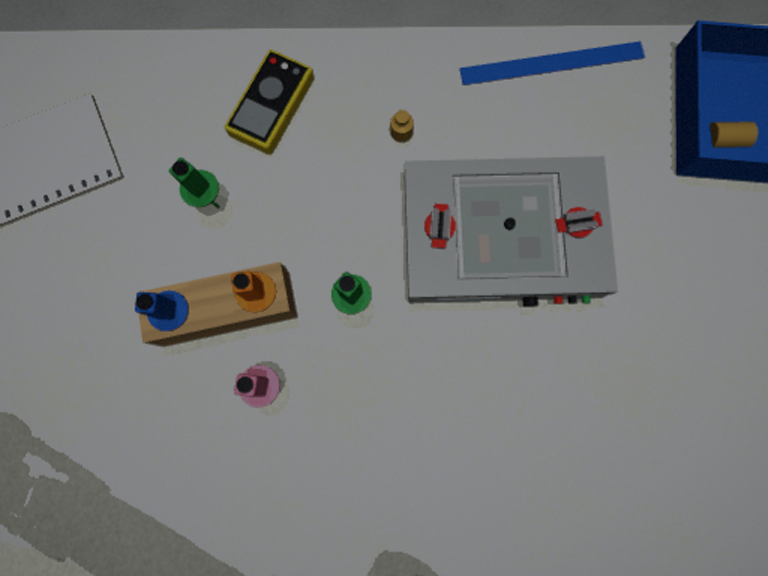

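View pics/scene0.png

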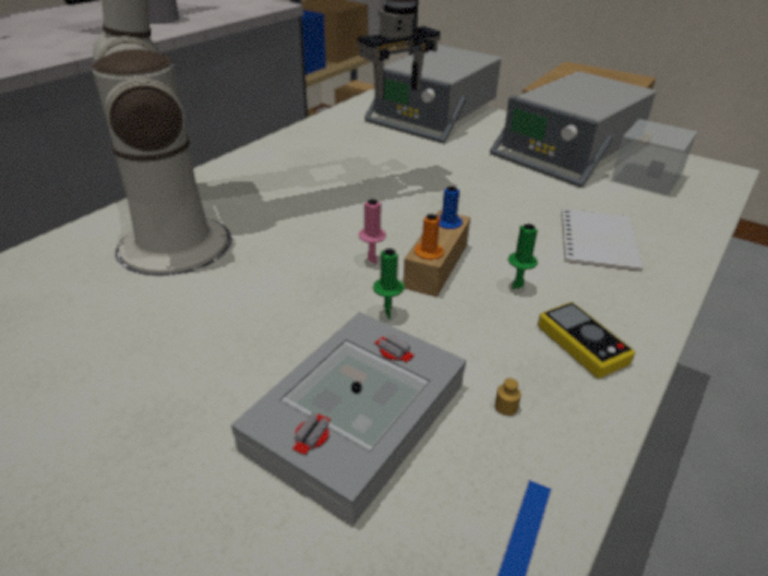

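Top view (768x576 picture): tools of the same shape are blue (165,310), orange (254,290), green (200,188), green (351,293) and pink (257,385). Only the one at (254,290) is orange, and it stands in the rack. The right fastener at (580,222) lies across the panel's edge, so it is the shut one. The left one at (440,226) lies along its edge and is open.

```bash
python3 - <<'E'
from h import *
import pickle
d=pickle.load(open("top0.pkl","rb")); im=cv2.cvtColor(d["image"],cv2.COLOR_RGB2BGR)
a=im[165:235,85:205]; b=im[120:190,350:410]
r=lambda x:cv2.resize(x,None,fx=4.4,fy=4.4,interpolation=cv2.INTER_CUBIC)
cv2.imwrite("pics/crop.png",np.hstack([r(a),r(b)]))
E
```

```text
(no output)
```

View pics/crop.png

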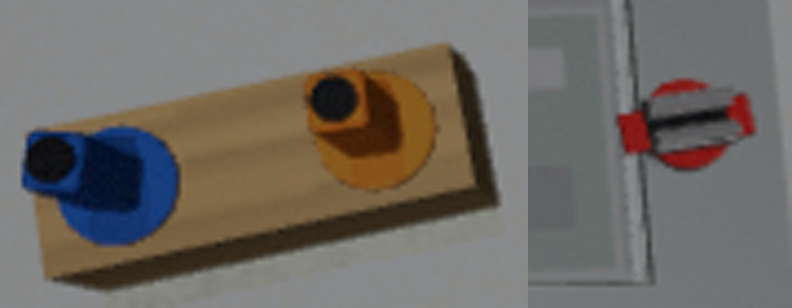

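The crop confirms the orange handle's top at about (161.4,187.3) full-image px and its disc centre at (170.5,194.5). The shut fastener's centre is about (386,147.5), with its slot nearly along the wing.

```bash
python3 - <<'E'
from h import *
import pickle
d=pickle.load(open("top0.pkl","rb"))
L=lambda x,y,z:atz(d,85+x/4.4-.4,165+y/4.4-.4,z)
R=lambda x,y,z:atz(d,350+(x-528)/4.4-.4,120+y/4.4-.4,z)
print("top",L(336,98,.145),"disc",L(376,130,.075),"blue",L(50,160,.145),L(120,186,.075))
c=[L(450,44,.07),L(475,188,.07),L(47,279,.07)];print("rack",c)
e=c[2]-c[1]; print("rack yaw",np.degrees(np.arctan2(-e[0],e[1])))
for n,z in(("wing",.068),("slot",.082)):
  a,b=(R(632,132,z),R(742,115,z)) if n=="wing" else (R(650,128,z),R(728,115,z))
  e=a-b;print(n,a,b,(a+b)/2,"yaw",np.degrees(np.arctan2(-e[0],e[1])))
print("disc red",R(686,122,.064))
# instrument corners (px in 1.5x)
q=[atz(d,x/1.5,y/1.5,.06) for x,y in((405,160),(605,157),(616,292),(407,298))]
print(np.round(q,3)); e=q[0]-q[1];print("instr",np.degrees(np.arctan2(-e[0],e[1])));e=q[3]-q[2];print(np.degrees(np.arctan2(-e[0],e[1])))
# handle edges yaw from top square
a,b=L(305,82,.145),L(355,70,.145);e=a-b;print("handle yaw",np.degrees(np.arctan2(-e[0],e[1])))
# scene image cross-check
s=pickle.load(open("scene0.pkl","rb"))
print("scene px*1.5 predicted",proj(s,[L(336,98,.145),L(376,130,.075),R(686,122,.064)])*1.5)
st=read_state();print(st["tcp_pos"],st["orientation"],st["gripper_width"])
from scipy.spatial.transform import Rotation as Ro
print(Ro.from_quat(st["orientation"]).as_matrix().round(3))
E
```

```text
top [0.49642635 0.19676    0.145     ] disc [0.49548649 0.19654213 0.075     ] blue [0.47139659 0.31509961 0.145     ] [0.47075537 0.31296681 0.075     ]
rack [array([0.5370512 , 0.16440645, 0.07      ]), array([0.46862653, 0.1511929 , 0.07      ]), array([0.42896355, 0.34564454, 0.07      ])]
rack yaw 11.528669817777171
wing [ 0.58696558 -0.22518809  0.068     ] [ 0.59483533 -0.27851219  0.068     ] [ 0.59090046 -0.25185014  0.068     ] yaw 8.395306628615717
slot [ 0.58459119 -0.22949081  0.082     ] [ 0.59053479 -0.26665878  0.082     ] [ 0.58756299 -0.24807479  0.082     ] yaw 9.085352250281105
disc red [ 0.59287977 -0.25275339  0.064     ]
[[ 0.689 -0.01   0.06 ]
 [ 0.69  -0.3    0.06 ]
 [ 0.491 -0.299  0.06 ]
 [ 0.486 -0.009  0.06 ]]
instr 0.31549181909236335
0.9859508635198371
handle yaw 13.299268488198438
scene px*1.5 predicted [[430.35193316 218.09677303]
 [427.34133411 250.4104101 ]
 [311.42975496 434.61868655]]
[0.19297337 0.5409872  0.17662629] [ 1.70574405e-01  9.85344448e-01 -7.76144479e-04 -2.97431498e-04] 1.0014459015655677
[[-0.942  0.336 -0.001]
 [ 0.336  0.942 -0.001]
 [ 0.    -0.002 -1.   ]]
```

```bash
python3 -m pendant '-1 0.1 -0.1 0.2 -0.2; -1 0.6 -0.7 0.2 -0.65; -1 0.6 -0.7 0.2 -0.65; -1 0.6 -0.7 0.2 -0.65; -1 0.6 -0.7 0.2 -0.65; -1 0.6 -0.7 0.2 -0.65' 30
python3 -m pendant '-1 0.61 -0.68 0 -0.65; -1 0.61 -0.68 0 -0.65; -1 0.61 -0.68 0 -0.65; -1 0.61 -0.68 0 -0.65; -1 0.61 -0.68 0 -0.65'
python3 -c "
from h import *
from scipy.spatial.transform import Rotation as Ro
s=read_state();d=get_image('scene');save(d,'pics/s1.png',(200,40,360,240),3);M=Ro.from_quat(s['orientation']).as_matrix();print(s['tcp_pos'],np.degrees(np.arctan2(-M[0,1],M[1,1])),np.degrees(s['qpos'][5]))"
```

```text
clock: 0.85
tcp_pos: [0.3431, 0.3665, 0.2272]
orientation: [0.414, 0.91, -0.0, -0.0]
ft_force: [0.7, 0.4, 0.3]
gripper_width: 1.0
finger_force: 0.0
clock: 1.48
tcp_pos: [0.4965, 0.1964, 0.227]
orientation: [0.631, 0.776, -0.0, -0.0]
ft_force: [-0.2, 0.5, -0.2]
gripper_width: 0.995
finger_force: 0.0
[0.4964575  0.19639692 0.22699641] -78.21103098141961 -3.19312687124821
```

View pics/s1.png

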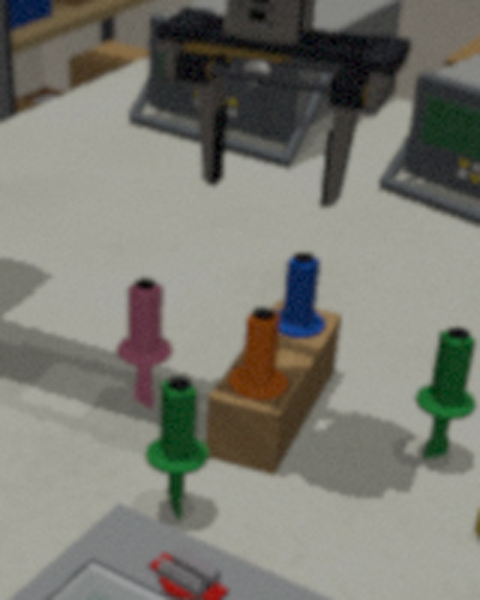

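The gripper hangs over the orange handle (crop px 262,315), with its fingers straddling it along the rack's short side. Next I descend and grip.

```bash
python3 -m pendant '-1 0 0 -0.25 0; -1 0 0 -0.45 0; -1 0 0 -0.535 0; -1 0 0 -0.535 0; 1 0 0 -0.535 0; 1 0 0 -0.535 0; 1 0 0 -0.535 0; 1 0 0 -0.535 0' 40
python3 -m pendant '1 0 0 0 0; 1 0 0 0 0; 1 0 0 0 0;1 0 0 0 0'
```

```text
clock: 2.52
tcp_pos: [0.4961, 0.1965, 0.0942]
orientation: [0.63, 0.776, 0.0, 0.0]
ft_force: [0.2, -0.3, -0.6]
gripper_width: 0.588
finger_force: 0.0
clock: 3.02
tcp_pos: [0.4959, 0.1965, 0.0938]
orientation: [0.63, 0.776, 0.0, 0.0]
ft_force: [1.4, 0.2, 0.3]
gripper_width: 0.282
finger_force: 39.2
```

```bash
python3 -m pendant '1 0 0 0.15 0; 1 0 0 0.32 0; 1 0 0 0.5 0; 1 0 0 0.66 0; 1 0 0 0.66 0; 1 0 0 0.66 0'
python3 -m pendant '1 0.05 -0.2 0 0; 1 0.1 -0.4 0 0; 1 0.15 -0.6 0 0; 1 0.19 -0.8 0 0; 1 0.19 -0.89 0 -0.06; 1 0.19 -0.89 0 -0.06'
python3 -m pendant '1 0.05 -0.2 0 0; 1 0.1 -0.4 0 0; 1 0.15 -0.6 0 0; 1 0.19 -0.8 0 0; 1 0.19 -0.89 0 0; 1 0.19 -0.89 0 0; 1 0.19 -0.89 0 0'
python3 -c "
from h import *
from scipy.spatial.transform import Rotation as Ro
s=read_state();d=get_image('scene');save(d,'pics/s2.png',(130,110,330,310),3);M=Ro.from_quat(s['orientation']).as_matrix();print(s['tcp_pos'],np.degrees(np.arctan2(-M[0,1],M[1,1])),np.degrees(s['qpos'][5]))
import pickle;pickle.dump(d,open('s2.pkl','wb'))
p=s['tcp_pos'];print(proj(d,[[p[0],p[1],z] for z in (p[2]+.017-.102,p[2]+.017-.04,.066,.074,.08)])*3-np.array([390,330]))"
```

```text
clock: 3.78
tcp_pos: [0.4949, 0.1964, 0.2569]
orientation: [0.63, 0.776, -0.001, -0.001]
ft_force: [0.0, 0.3, -2.6]
gripper_width: 0.282
finger_force: 39.2
clock: 4.53
tcp_pos: [0.542, -0.0271, 0.256]
orientation: [0.649, 0.76, -0.001, -0.002]
ft_force: [0.0, 0.9, -1.5]
gripper_width: 0.281
finger_force: 39.2
clock: 5.4
tcp_pos: [0.5908, -0.2464, 0.2585]
orientation: [0.648, 0.762, 0.0, -0.001]
ft_force: [0.8, 0.3, -2.1]
gripper_width: 0.28
finger_force: 39.2
[ 0.59084274 -0.24639035  0.25853757] -80.73723538158671 -42.72124092243042
[[227.7337619  411.77993102]
 [221.76578435 333.96596358]
 [236.66643312 529.41533751]
 [236.05543507 521.32396328]
 [235.59198562 515.19099592]]
```

View pics/s2.png

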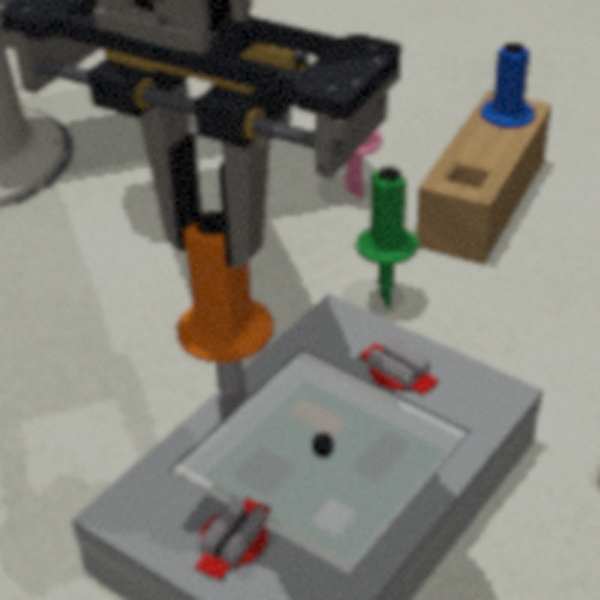

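The screwdriver hangs straight, with its disc at crop (225,328) against (222,331) predicted. The shut fastener's slot lies around (238,535). I take an enlarged look at it in both views.

```bash
python3 - <<'E'
from h import *
import pickle
t=pickle.load(open("top0.pkl","rb"));s=pickle.load(open("scene0.pkl","rb"))
f=lambda d,x,y:cv2.resize(cv2.cvtColor(d["image"],cv2.COLOR_RGB2BGR)[y:y+40,x:x+40],None,fx=10,fy=10,interpolation=cv2.INTER_CUBIC)
cv2.imwrite("pics/f.png",np.hstack([f(t,366,127),f(s,188,268)]))
E
```

```text
(no output)
```

View pics/f.png

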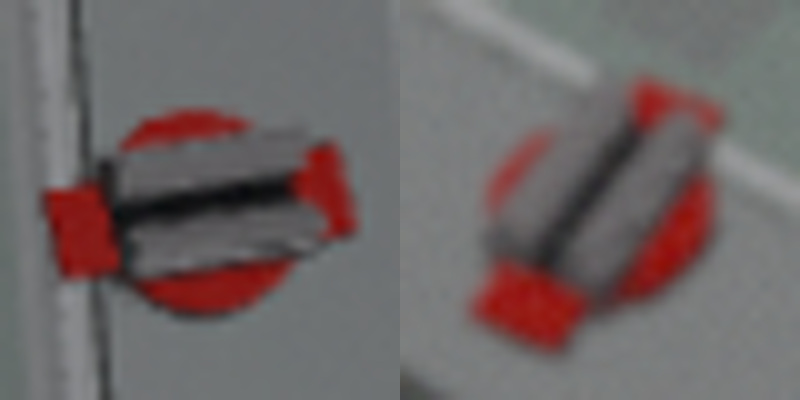

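```bash
python3 - <<'E'
from h import *
import pickle
t=pickle.load(open("top0.pkl","rb"));s=pickle.load(open("scene0.pkl","rb"))
T=lambda x,y:(366+x/10-.45,127+y/10-.45); S=lambda x,y:(188+(x-400)/10-.45,268+y/10-.45)
def tri(a,b):
    c1,r1=ray(t,*a);c2,r2=ray(s,*b)
    k=np.linalg.lstsq(np.c_[r1,-r2],c2-c1,rcond=None)[0];p,q=c1+k[0]*r1,c2+k[1]*r2
    return (p+q)/2,np.linalg.norm(p-q)
print("wing",tri(T(200,212),S(600,212)),"head",tri(T(221,202),S(600,189)))
for z,a,b in((.068,(54,235),(346,189)),(.085,(118,213),(300,186))):
    e=atz(t,*T(*a),z)-atz(t,*T(*b),z);print("yaw",np.degrees(np.arctan2(-e[0],e[1])))
for z,a,b in((.068,(681,92),(518,332)),(.083,(636,125),(546,255))):
    e=atz(s,*S(*a),z)-atz(s,*S(*b),z);print("scene yaw",np.degrees(np.arctan2(-e[0],e[1])),np.linalg.norm(e))
for z in(.066,.07,.08,.085): print(z,atz(t,*T(200,212),z),atz(t,*T(221,202),z),atz(s,*S(600,189),z))
E
```

```text
wing (array([ 0.59175804, -0.25205614,  0.06542197]), np.float64(0.0006777788291578617)) head (array([ 0.5920789 , -0.25322523,  0.0734917 ]), np.float64(0.0025354435361288623))
yaw 8.564977212958487
yaw 8.047935447137618
scene yaw 10.945600037981215 0.06400097237877565
scene yaw 10.685299164197463 0.03425882358617792
0.066 [ 0.59133508 -0.25209309  0.066     ] [ 0.59348029 -0.25669201  0.066     ] [ 0.58867583 -0.24787338  0.066     ]
0.07 [ 0.59010698 -0.25073192  0.07      ] [ 0.59224108 -0.25530702  0.07      ] [ 0.59099054 -0.25027205  0.07      ]
0.08 [ 0.58703673 -0.247329    0.08      ] [ 0.58914305 -0.25184455  0.08      ] [ 0.59677732 -0.25626871  0.08      ]
0.085 [ 0.5855016  -0.24562754  0.085     ] [ 0.58759404 -0.25011331  0.085     ] [ 0.59967071 -0.25926705  0.085     ]
```

```bash
python3 -m pendant '1 0 -0.022 -0.15 0; 1 0 -0.022 -0.28 0; 1 0 -0.022 -0.34 0; 1 0 -0.022 -0.34 0; 1 0 -0.022 -0.34 0; 1 0 -0.022 -0.34 0'
python3 -c "
from h import *
d=get_image('scene');save(d,'pics/s3.png',(158,218,258,318),6)"
```

```text
clock: 6.2
tcp_pos: [0.5917, -0.2544, 0.1756]
orientation: [0.648, 0.761, 0.0, 0.001]
ft_force: [-0.4, -0.4, -2.7]
gripper_width: 0.279
finger_force: 39.2
```

View pics/s3.png

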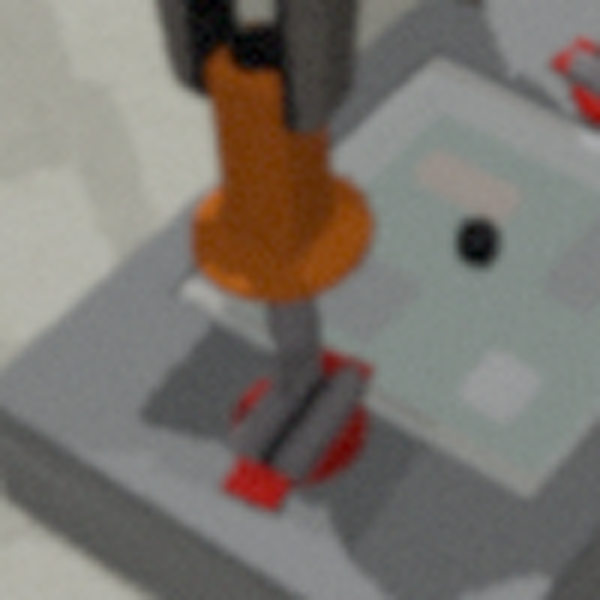

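The blade's tip is at crop (298,385), right above the slot's centre at (302,418), so I lower it in small steps.

```bash
python3 -m pendant '1 0 0.006 -0.03 0; 1 0 0.006 -0.05 0; 1 0 0.006 -0.065 0; 1 0 0.006 -0.075 0; 1 0 0.006 -0.075 0; 1 0 0.006 -0.075 0'
```

```text
clock: 7.0
tcp_pos: [0.5909, -0.2526, 0.1552]
orientation: [0.648, 0.761, 0.0, 0.0]
ft_force: [-0.6, -0.1, -1.5]
gripper_width: 0.28
finger_force: 39.2
```

```bash
python3 -m pendant '1 0 0 -0.006 0; 1 0 0 -0.012 0; 1 0 0 -0.012 0'; python3 -m pendant '1 0 0 -0.006 0; 1 0 0 -0.012 0; 1 0 0 -0.012 0'
```

```text
clock: 7.38
tcp_pos: [0.5907, -0.2524, 0.1517]
orientation: [0.648, 0.761, -0.0, -0.0]
ft_force: [0.0, 0.0, -2.1]
gripper_width: 0.283
finger_force: 39.2
clock: 7.75
tcp_pos: [0.5915, -0.2533, 0.1511]
orientation: [0.648, 0.761, -0.0, 0.001]
ft_force: [-1.6, -0.1, 5.9]
gripper_width: 0.278
finger_force: 39.2
```

Contact came at tip z 0.065, which is the slot floor. I ease up 1.5 mm and turn.

```bash
python3 -m pendant '1 0 0 0.008 0.15; 1 0 0 0.008 0.32; 1 0 0 0.008 0.5; 1 0 0 0.008 0.68; 1 0 0 0.008 0.85; 1 0 0 0.008 1; 1 0 0 0.008 1; 1 0 0 0.008 1'
python3 -c "
from h import *
d=get_image('scene');save(d,'pics/s4.png',(158,218,258,318),6);print(read_state()['ft_torque'],np.degrees(read_state()['qpos'][5]))"
```

```text
clock: 8.75
tcp_pos: [0.5909, -0.2529, 0.1513]
orientation: [0.309, 0.951, -0.0, 0.0]
ft_force: [-0.2, -1.4, 0.3]
gripper_width: 0.28
finger_force: 39.2
[-0.52304941 -0.03489203  0.02572454] -87.96443976794428
```

View pics/s4.png

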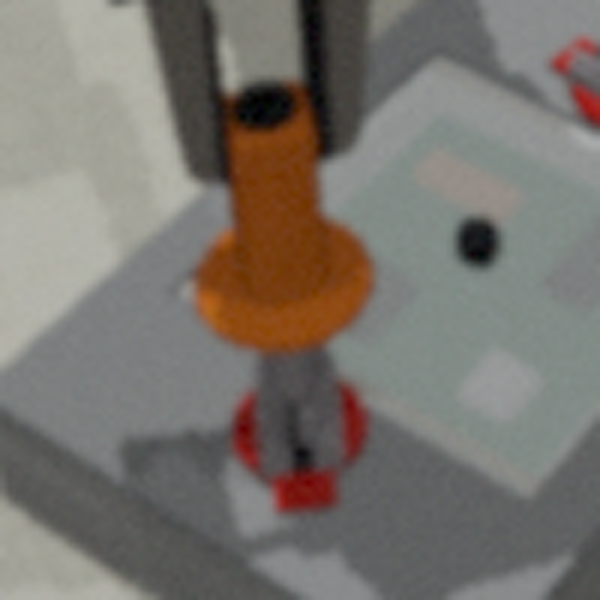

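The wing has turned with the blade: its near end moved to crop (305,490). I carry on for another 45 degrees.

```bash
python3 -m pendant '1 0 0 0 0.15; 1 0 0 0 0.32; 1 0 0 0 0.5; 1 0 0 0 0.68; 1 0 0 0 0.85; 1 0 0 0 1; 1 0 0 0 1; 1 0 0 0 1'
python3 -c "
from h import *
d=get_image('scene');save(d,'pics/s5.png',(158,218,258,318),6);print(read_state()['ft_torque'],np.degrees(read_state()['qpos'][5]))"
```

```text
clock: 9.8
tcp_pos: [0.5912, -0.2531, 0.1513]
orientation: [-0.079, 0.997, -0.001, 0.0]
ft_force: [1.7, -3.8, -1.1]
gripper_width: 0.279
finger_force: 39.1
[-1.09583436 -0.59973234 -0.05334186] -132.9454232851158
```

View pics/s5.png

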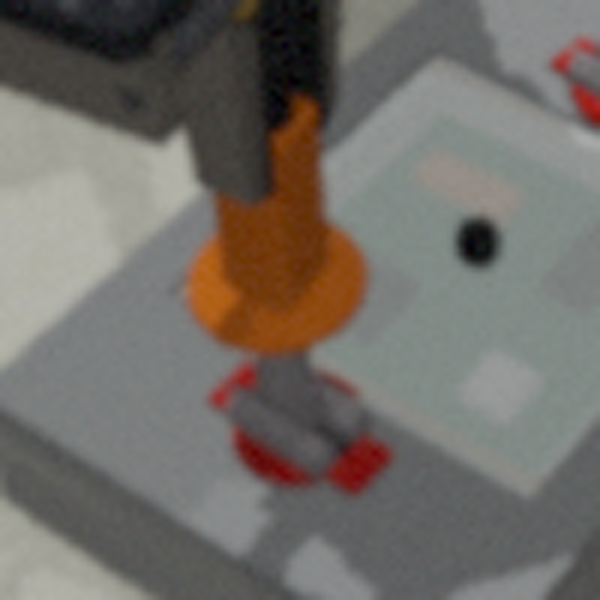

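The wing now lies nearly along the panel edge, from crop (235,385) to (360,470). I nudge it a bit further, unload the blade and lift out.

```bash
python3 -m pendant '1 0 0 0 0.1; 1 0 0 0 0.1; 1 0 0 0 -0.04; 1 0 0 0 -0.04; 1 0 0 0.06 -0.04; 1 0 0 0.2 -0.04; 1 0 0 0.35 -0.04; 1 0 0 0.43 -0.04'
python3 -m pendant '1 -0.05 0.2 0.01 0; 1 -0.1 0.4 0.01 0; 1 -0.15 0.6 0.01 0; 1 -0.19 0.8 0.01 0; 1 -0.19 0.9 0.01 0.1; 1 -0.19 0.9 0.01 0.1'
python3 -m pendant '1 -0.05 0.2 0 0; 1 -0.1 0.4 0 0; 1 -0.15 0.6 0 0; 1 -0.19 0.8 0 0; 1 -0.19 0.9 0 0; 1 -0.19 0.9 0 0; 1 -0.19 0.9 0 0; 1 -0.19 0.9 0 0'
python3 -c "
from h import *
from scipy.spatial.transform import Rotation as Ro
s=read_state();d=get_image('scene');e=get_image('top')
im=lambda d,b,f:cv2.resize(cv2.cvtColor(d['image'],cv2.COLOR_RGB2BGR)[b[1]:b[3],b[0]:b[2]],None,fx=f,fy=f,interpolation=cv2.INTER_CUBIC)
cv2.imwrite('pics/s6.png',np.hstack([im(d,(240,80,340,200),4),im(e,(330,100,430,220),4)]))
M=Ro.from_quat(s['orientation']).as_matrix();p=s['tcp_pos'];print(p,np.degrees(np.arctan2(-M[0,1],M[1,1])),np.degrees(s['qpos'][5]))
print((proj(d,[[p[0],p[1],p[2]+.0162+k] for k in(-.035,-.102)]+[[.496,.1966,.07]])-[240,80])*4)"
```

```text
clock: 10.85
tcp_pos: [0.591, -0.2518, 0.2613]
orientation: [-0.065, 0.998, 0.0, 0.001]
ft_force: [0.5, -0.2, -1.0]
gripper_width: 0.28
finger_force: 39.5
clock: 11.6
tcp_pos: [0.5423, -0.0254, 0.2607]
orientation: [-0.105, 0.994, 0.001, -0.001]
ft_force: [0.5, -0.1, -1.8]
gripper_width: 0.28
finger_force: 39.5
clock: 12.6
tcp_pos: [0.4961, 0.1962, 0.2609]
orientation: [-0.102, 0.995, -0.0, -0.0]
ft_force: [0.9, -0.0, -1.1]
gripper_width: 0.28
finger_force: 39.5
[0.49605213 0.19617336 0.26086161] 11.737062983128949 -93.13636143909837
[[196.94142589 129.77923407]
 [189.73099076 222.48939986]
 [179.78508512 353.88792593]]
```

View pics/s6.png

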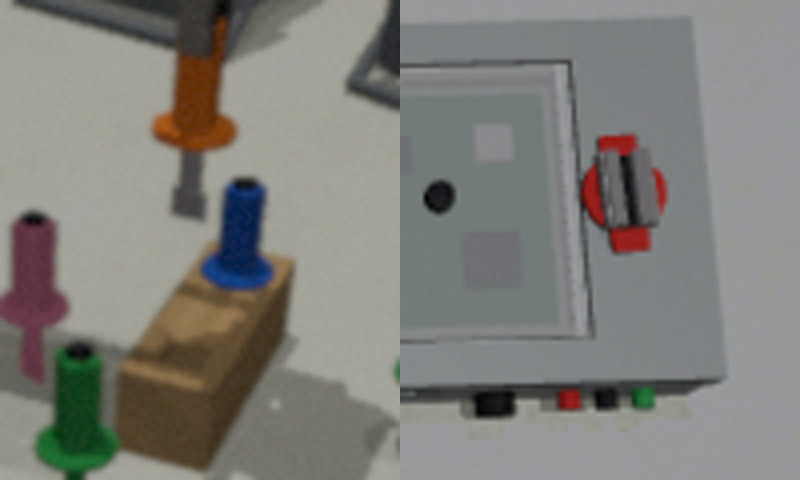

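The fastener is open, with its wing along the edge (right half, 625,195). The screwdriver hangs straight over its hole, disc at (195,130) and tip at (188,217). I lower it in.

```bash
python3 -m pendant '1 0 0 -0.2 0; 1 0 0 -0.32 0; 1 0 0 -0.38 0; 1 0 0 -0.44 0; 1 0 0 -0.5 0; 1 0 0 -0.56 0; 1 0 0 -0.62 0; 1 0 0 -0.64 0'
```

```text
clock: 13.7
tcp_pos: [0.4955, 0.1975, 0.0999]
orientation: [-0.103, 0.995, 0.0, -0.0]
ft_force: [-0.1, -0.2, -0.6]
gripper_width: 0.273
finger_force: 39.5
```

```bash
python3 -m pendant '1 0 0 -0.01 0; 1 0 0 -0.022 0; 1 0 0 -0.024 0; 1 0 0 -0.024 0'
```

```text
clock: 14.2
tcp_pos: [0.4959, 0.1975, 0.0952]
orientation: [-0.103, 0.995, -0.0, 0.0]
ft_force: [0.6, 0.1, -2.6]
gripper_width: 0.278
finger_force: 39.5
```

```bash
python3 -m pendant '1 0 0 -0.005 0; 1 0 0 -0.005 0; -0.4 0 0 -0.005 0; -0.4 0 0 -0.005 0; -0.4 0 0 -0.005 0; -0.4 0 0 -0.005 0; -0.4 0 0 -0.005 0; -0.4 0 0 -0.005 0'
python3 -m pendant '-0.4 0 0 0.05 0; -0.4 0 0 0.2 0; -0.4 0 0 0.4 0; -0.4 0 0 0.6 0; -0.4 0 0 0.6 0; -0.4 0 0 0.6 0'
python3 -c "
from h import *
d=get_image('scene');save(d,'pics/s7.png',(150,60,350,310),2.4)"
```

```text
clock: 15.2
tcp_pos: [0.4957, 0.1975, 0.0937]
orientation: [-0.103, 0.995, -0.0, -0.0]
ft_force: [-0.2, 0.8, -0.2]
gripper_width: 0.702
finger_force: 0.0
clock: 15.95
tcp_pos: [0.4955, 0.1975, 0.2436]
orientation: [-0.103, 0.995, -0.0, -0.0]
ft_force: [0.4, 1.2, -0.1]
gripper_width: 0.7
finger_force: 0.0
```

View pics/s7.png

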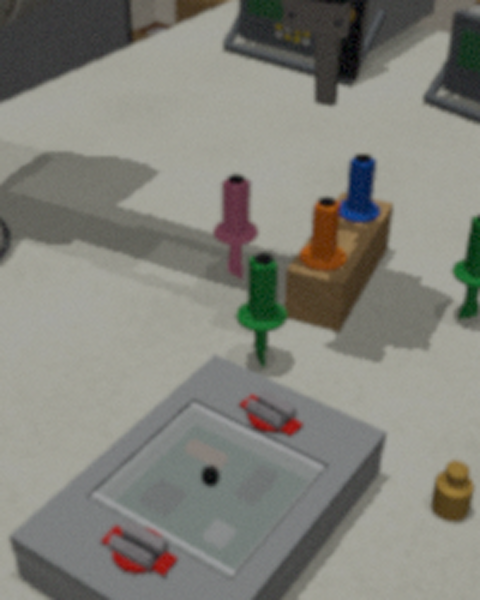

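The screwdriver stands upright in its own hole at (325,235), both fasteners (270,413) and (138,550) lie along their panel edges, and the hand is clear.

```bash
python3 -c "
from bench import *
print(sign_off())"
```

```text
the job is handed in; nothing more can be done
None
```

I turned the shut fastener to open and stood the orange screwdriver back upright in its own rack hole. I left the other fastener and the blue nut driver alone, and handed the job in at about 16 s; the sign-off returned no verdict.

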